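# Lock a flight frame in its gluing jig with the tapered clamp peg

### The job

Take the orange clamp peg from its rack block and set it in the tapered socket of the plywood jig with its arm clear of the sprung jaw. Feel for its seat, keep it pressed down moderately (about 8 N; much more would split the socket) and meanwhile turn it counter-clockwise (seen from above) until its white pointer meets the red line, so that its arm drives the sprung jaw and the blue pad clamps the drone frame against the two steel pins. Let go: the peg must hold by the grip of its taper alone, with the frame still clamped flat in the jig, and the other things on the table left where they are.

Things in the scene. Friction and masses are not known exactly. Their poses are not given: they have to be found in the camera images.
- peg: orange tapered peg, 80 g. Origin on its axis at the underside of its arm; z up along the axis, x along the arm. Below: a slick cone, radius 15.4 mm at the origin, narrowing 0.16 mm per mm to a round tip 38 mm down. Above: collar of radius 21 mm and an arm 12 mm wide along +x, both 10 mm thick; the arm ends 40 mm from the axis. White pointer along -x, 6 mm wide, out to 31 mm.
- tab (a point): middle of the peg's thumb tab, on the axis 37 mm above the peg's origin. The tab is 32 mm wide along the peg's x, 12 mm thick along its y, and stands 10 to 58 mm above the peg's origin: grip it across its thickness from above.
- peg_tip (a point): centre of the rounded end (radius 6 mm) of the peg's arm: 34 mm from the peg's axis along its x, 5 mm above its origin
- rack: grey block 64 x 64 x 45 mm, fixed, with a plain 32 mm through hole in its middle in which the peg stands at the start, its collar resting on the block's top. Origin at the centre of the underside, z up.
- jig: plywood jig block, 200 x 200 x 40 mm, fixed to the table. Origin at the centre of its underside, z up; the flat top (deck) lies 40 mm above the origin. The socket's axis is at x -20, y -55 mm.
- socket (a point): middle of the jig's dark tapered socket, at deck level, axes as the jig's; about 28 mm wide there, narrowing as the peg does. The seat's depth differs from jig to jig and is not measured: pressed home, the peg's origin stops 1 to 12 mm above the deck, so feel for it. It gives 0.1 to 0.3 mm per N. 6 to 11 N kept up while turning wedges it (0.1 to 0.4 N m); under 4 N it does not hold, 15 N splits the socket.
- mark (a point): where peg_tip belongs when the white pointer meets the red line: 34 mm from the socket's axis, 49 deg counter-clockwise from the jig's x axis, 9 mm above the deck
- red_line (a point): middle of the red line painted on the deck, 15 x 6 mm, opposite to the mark: it runs radially 36 to 50 mm from the socket's axis
- jaw: grey bar 40 (jig x) by 10 mm (jig y), top 18 mm above the deck; slides easily along jig +y, up to 20 mm. Origin in the middle of its face to the socket, at deck height; at the start 22 mm in x and 24 mm in y from the socket. A peg set in with its arm along jig x, or up to 60 deg clockwise of that, clears it; turned counter-clockwise the arm meets it 32 deg from jig x. Set in beyond that, it lands on the jaw.
- pad: blue clamp pad, 26 x 8 mm, 13 mm high, sprung in front of the jaw (800 N/m, 11 mm travel). Origin at the middle of its back, at deck height, 22 mm from the jaw's origin along jig y when free. It meets the frame after about 2 mm of jaw travel; with the arm at the mark its springs give about 4.5 mm (3.6 N); with the arm past about 65 deg they are flat and the frame is crushed (12 N).
- frame: dark wooden drone frame lying flat on the deck: plate 76 x 64 x 5 mm with four short arms, each with a dark motor (18 mm wide, top 17 mm above the deck), 90 g. Origin at the centre of the underside. Starts about 1 mm short of the two steel pins (12 mm wide, 16 mm high) at its +y side.
- phone: bystander: white phone 72 x 146 x 9 mm, flat on the table; origin centre of underside
- screwdriver: bystander: screwdriver lying on the table; origin under its middle
- glue: bystander: white glue bottle, 44 mm wide, 110 mm high; origin centre of underside
- motor: bystander: loose small motor, 28 mm wide, 28 mm high; origin centre of underside
There are look-alikes about, which are no part of the job. What is meant by the peg is not purple or turquoise, and is the smaller of those in its own colour.

How it is judged:
By the outcome, as a careful person would: the job done as asked, in the order asked, and still so for the second after the job is handed in, with the robot touching nothing.
It also fails if it takes over 58 s, if anything falls off the work surface, if the arm or the gripper's body presses on something with over 40 N, if the wrist force passes 120 N, or if a joint passes its speed limit or range.

### The arm

A 6-joint arm with a two-finger parallel gripper is mounted at the origin on the work surface. World frame = base frame: x ahead of the robot, y to its left, z up, the work surface at z = 0. Lengths are in m, angles in rad, forces in N, time in s.
With the tool pointing down it reaches from about 0.3 to 0.75 m from the base axis. Payload 8.5 kg.
Tool frame: the origin (TCP) lies midway between the tips of the shut fingers; the grasp point (between the pads) lies 19 mm behind it; z points along the fingers, x is the direction in which the jaws open and shut, and the axes are right-handed (so a half turn about z gives the same grasp; the last joint's range is limited). The gripper opens to 85 mm and grips with 20 to 120 N. Pads are 22 mm wide; open, the fingers measure 114 mm over their backs; the gripper's body (76 mm by 85 mm) begins 54 mm behind the grasp point. The pads swing forward as they close: fully open they stand 13 mm farther back than shut.
Start: joints at [-1.419, 0.381, 1.297, -0, 1.464, -0.215], TCP at [0.197, -0.513, 0.231] pointing down, gripper open.
Joint ranges: [-3.11, 3.11], [-0.89, 2.33], [0.22, 2.48], [-1.42, 4.56], [0.17, 2.85], [-2.88, 2.88]. Speed limits (rad/s): [2.39, 2.39, 3.14, 3.14, 3.14, 3.14].

### API

Orientations are given as a unit quaternion [x, y, z, w].
In Python, from rig import env, cams, job gives the robot as it stands.
- The arm moves only by the tool send_rows, never from a script. Its argument "rows" is a list of rows, each a list of 3 entries, a list of its own where there are three numbers: the finger opening in m, from 0 to 0.0854, then the shift along the tool's x, y, z in m, then the turn about the tool's z in rad. In form: [[gripper, [tx, ty, tz], turn], ...]. A call has 1 to 12 rows; each row shifts and turns the commanded pose from where the row before left it, along the tool's axes as they then stand; what a row does not reach is not made up. A row lasts 1/12 s, in which the tool goes at most 41.7 mm and 7.16 degrees, less where a joint would pass 70% of its speed; a pose out of reach is approached as far as the arm can. A call is refused whole if a number of a shift passes 0.0417 or a number of a turn 0.125, either way. A call with a gripper value outside its range is refused whole. The fingers move at their own pace and stop on an object; the grip force is fixed at half the most. Time passes only in rows, so rows that do not move let the fingers close. It gives the time, the measured TCP pose, the force and the opening at its end, in the units of the state.
- env.get_obs(): the state, without advancing time (a new reading comes with each control period).
- cams.read_camera(name): name is "scene" or "top" or "wrist"; returns a dict with "image" (384x512x3 uint8, red, green, blue), "range_z" (384x512 float32, m along the optical axis (not along the pixel's ray), 0 where there is no reading), "intrinsics" (3x3 intrinsics, pixels), "R" (3x3) and "t" (3): a world point X has camera coordinates R X + t; the wrist camera has in their place "hand_eye" (4x4, takes a point from camera to tool coordinates, whose origin is the TCP and whose axes are the tool frame's). Camera axes: x right, y down, z forward; pixel columns grow to the right and rows downward; lengths in m; the calibration is good to about 2 mm. The wrist camera is an equidistant fisheye: a pixel r from the principal point sees the ray r / f radians off the axis. A picture is of the moment at which its call begins: read the wrist's pose just before it.
- job.hand_in(): hands the job in, once; it reports no verdict.
Trained networks look in a picture, given as the dict that the camera call returned (one of the last four; its "shot" number tells which), for a name from the list of things; names that differ only in an ending like _2 or _b are one class to them, and where a whole thing is asked for, a point or a joint stands for the part that bears it (a point fixed in the world has none). Each returns a list of dicts, best first, with "confidence" (0 to 1); they miss things now and then, are a little off and sometimes report something else, mostly with a low value. They report only what shows in the picture. A call takes as long as a camera call. They do not tell look-alikes from the thing itself.
- cams.silhouettes(query, picture): "mask" (384x512 bool, what is visible of it) and "centre" ([row, column] in pixels, amid what is visible of it).
The state is a dict: "time_s": time; "qpos": joint angles; "dq": joint speeds; "joint_torque": joint torques, N m; "tcp_pos": TCP position; "orientation": TCP orientation; "force": force on the tool from outside, world axes, zero at the start; "moment": the same for the moment, N m; "grip_width": opening from 0.0 (shut) to 1.0 (fully open).
Only numpy, scipy, OpenCV 4.12 (cv2) and the standard library are available. Lean on these libraries where they do the work, as an engineer would, in place of code of your own. Each camera call takes 0.05 s, during which the arm holds its last target.

## Working session

There is one attempt and no reset: what is moved stays moved. The work goes in short steps, Python scripts to look and compute and a tool call to move; the robot and the scene stay as the last step left them, time stands still between calls to the robot, and variables do not carry over. Pictures are saved under pics/ and viewed, and the job is handed in when it is done.

Besides the shell and the picture viewer there is one more tool, called after "Call:" as name(argument=value, ...) on one line, values as JSON. send_rows: Moves the arm, as the interface text tells. Its arguments: {"type":"object","properties":{"rows":{"type":"array"}},"required":["rows"]}

```bash
ls; mkdir -p pics; python3 - <<'E'
from rig import env,cams,job
import cv2,numpy as np,pickle
o=env.get_obs(); print(o)
for n in ["scene","top","wrist"]:
    p=cams.read_camera(n)
    pickle.dump(p,open(f'pics/{n}0.pkl','wb'))
    cv2.imwrite(f'pics/{n}0.png',cv2.cvtColor(p['image'],cv2.COLOR_RGB2BGR))
    print(n,p['intrinsics'],p.get('R'),p.get('t'),p.get('hand_eye'))
E
```

```text
pics
{'time_s': 0.0, 'qpos': array([-1.41926791e+00,  3.81219786e-01,  1.29825404e+00,  3.39949178e-05,
        1.46360923e+00, -2.15279535e-01]), 'dq': array([-0.00027093,  0.00089522,  0.00081977,  0.00058396, -0.00029572,
       -0.00121639]), 'joint_torque': array([-1.22624324e-04, -4.48459911e+01, -2.31272060e+01, -1.91115578e-04,
        4.85102821e-03,  1.74555572e-05]), 'tcp_pos': array([ 0.19722264, -0.51311343,  0.23070128]), 'orientation': array([ 8.24206706e-01, -5.66288575e-01, -4.97550823e-04, -5.55023904e-04]), 'force': array([-0.64923167, -0.62543834, -0.69539118]), 'moment': array([ 0.01684312, -0.0055129 ,  0.00679858]), 'grip_width': 0.9958697299730143}
scene [[362.32689418   0.         254.60501883]
 [  0.         362.32689418 195.83648397]
 [  0.           0.           1.        ]] [[ 0.1651606   0.98605176 -0.02058885]
 [ 0.61110072 -0.11869828 -0.78260247]
 [-0.7741304   0.11667324 -0.62218122]] [ 0.01565771 -0.24794204  1.31859833] None
top [[410.38439283   0.         250.09188924]
 [  0.         410.38439283 192.49009146]
 [  0.           0.           1.        ]] [[-0.00901868 -0.99983189 -0.0159644 ]
 [-0.98909076  0.01126698 -0.14687585]
 [ 0.14703103  0.01446561 -0.9890261 ]] [-0.10412646  0.51585851  0.82918903] None
wrist [[297.31863964   0.         253.6039284 ]
 [  0.         297.31863964 187.04234686]
 [  0.           0.           1.        ]] None None [[ 9.99999987e-01 -1.43812704e-04 -7.45352757e-05 -5.33835734e-04]
 [ 1.59912260e-04  9.49799784e-01  3.12858345e-01 -7.99844035e-02]
 [ 2.58005842e-05 -3.12858353e-01  9.49799795e-01 -1.44254455e-01]
 [ 0.00000000e+00  0.00000000e+00  0.00000000e+00  1.00000000e+00]]
```

View pics/scene0.png

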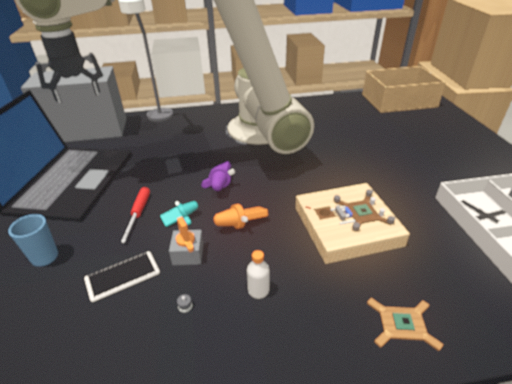

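View pics/top0.png

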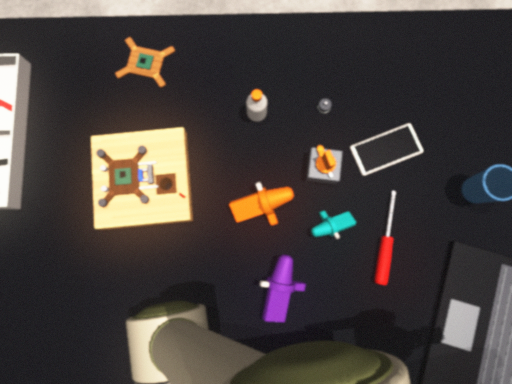

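View pics/wrist0.png

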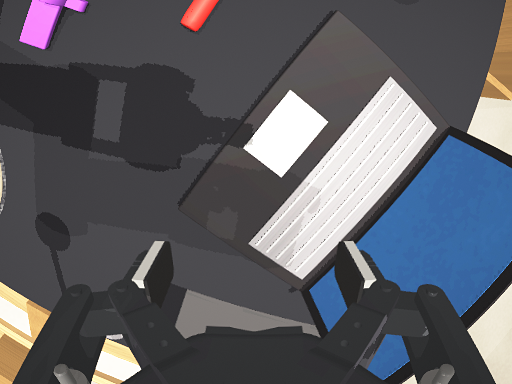

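Look-alikes (top picture): the orange peg standing in the grey rack block (322,160), a bigger orange one lying down (262,203), a turquoise one (333,224) and a purple one (282,288). The smaller orange is the one in the rack. I'll check it in a crop and measure.

```bash
cat > h.py <<'E'
import numpy as np,cv2,pickle
def px2w(p,uv,z=None,depth=None):
    K=p['intrinsics'];R=p['R'];t=p['t']
    uv=np.atleast_2d(uv).astype(float)
    d=np.c_[(uv[:,0]-K[0,2])/K[0,0],(uv[:,1]-K[1,2])/K[1,1],np.ones(len(uv))]
    c=-R.T@t; dw=d@R
    if depth is not None: return c+dw*np.asarray(depth).reshape(-1,1)
    s=(z-c[2])/dw[:,2]; return c+dw*s[:,None]
def w2px(p,X):
    X=np.atleast_2d(X); c=X@p['R'].T+p['t']; K=p['intrinsics']
    return np.c_[K[0,0]*c[:,0]/c[:,2]+K[0,2],K[1,1]*c[:,1]/c[:,2]+K[1,2]]
def cloud(p,mask=None):
    z=p['range_z']; v,u=np.nonzero((z>0)&(mask if mask is not None else True))
    return px2w(p,np.c_[u,v],depth=z[v,u]),np.c_[u,v]
E
python3 - <<'E'
from rig import env,cams
import cv2,numpy as np,pickle
from h import *
for n in ["top","scene"]:
    p=cams.read_camera(n); pickle.dump(p,open(f'pics/{n}1.pkl','wb'))
    res={}
    for q in ["peg","rack","jig","jaw","pad","frame","glue","phone","screwdriver","motor","tab","socket","red_line"]:
        r=cams.silhouettes(q,p)
        res[q]=r
        print(n,q,[(round(d['confidence'],2),np.round(d['centre']).astype(int).tolist(),int(d['mask'].sum())) for d in r])
        for d in r[:4]:
            X,uv=cloud(p,d['mask'])
            if len(X): print('    med',np.round(np.median(X,0),3),'zmax',round(np.percentile(X[:,2],95),3))
    pickle.dump(res,open(f'pics/{n}1_sil.pkl','wb'))
p=pickle.load(open('pics/top1.pkl','rb'))
im=cv2.cvtColor(p['image'],cv2.COLOR_RGB2BGR)
a=cv2.resize(im[120:220,280:380],None,fx=4,fy=4,interpolation=cv2.INTER_CUBIC)
b=cv2.resize(im[120:220,85:200],None,fx=3.4,fy=4,interpolation=cv2.INTER_CUBIC)
cv2.imwrite('pics/crop1.png',np.hstack([a,b[:400]]))
E
```

```text
top peg [(0.93, [163, 330], 356), (0.81, [224, 337], 697), (0.8, [288, 278], 1541), (0.63, [204, 262], 1436)]
    med [ 0.568 -0.264  0.057] zmax 0.103
    med [ 0.447 -0.281  0.028] zmax 0.039
    med [ 0.318 -0.168  0.041] zmax 0.057
    med [ 0.492 -0.134  0.037] zmax 0.056
top rack [(0.69, [163, 324], 445), (0.62, [174, 320], 640), (0.55, [179, 149], 7503)]
    med [ 0.57  -0.264  0.055] zmax 0.103
    med [ 0.557 -0.26   0.044] zmax 0.047
    med [0.545 0.104 0.039] zmax 0.043
top jig [(0.8, [179, 148], 7513)]
    med [0.545 0.104 0.039] zmax 0.043
top jaw [(0.67, [174, 149], 230)]
    med [0.553 0.105 0.053] zmax 0.059
top pad [(0.44, [174, 139], 26)]
    med [0.552 0.119 0.052] zmax 0.055
top frame [(0.67, [176, 124], 1688), (0.31, [255, 386], 725)]
    med [0.55  0.158 0.045] zmax 0.056
    med [ 0.374 -0.388  0.021] zmax 0.026
top glue [(0.75, [109, 258], 499)]
    med [ 0.692 -0.126  0.073] zmax 0.11
top phone [(0.95, [149, 387], 2062)]
    med [ 0.612 -0.409  0.009] zmax 0.012
top screwdriver [(0.63, [256, 385], 691), (0.58, [148, 385], 2144), (0.55, [174, 149], 202)]
    
[... 1860 characters left out ...]
 (0.35, [229, 343], 5022)]
    med [ 0.721 -0.278  0.02 ] zmax 0.023
    med [0.598 0.097 0.041] zmax 0.044
scene tab [(0.92, [215, 233], 714), (0.9, [175, 220], 497), (0.83, [235, 184], 350), (0.63, [214, 177], 481), (0.6, [276, 260], 859)]
    med [ 0.512 -0.143  0.042] zmax 0.057
    med [ 0.334 -0.173  0.046] zmax 0.059
    med [ 0.586 -0.268  0.057] zmax 0.104
    med [ 0.453 -0.285  0.025] zmax 0.04
scene socket [(0.6, [226, 342], 5072), (0.5, [274, 259], 819), (0.37, [240, 187], 347)]
    med [0.597 0.099 0.041] zmax 0.045
    med [ 0.718 -0.129  0.066] zmax 0.111
    med [ 0.586 -0.268  0.058] zmax 0.104
scene red_line [(0.84, [228, 342], 4868)]
    med [0.599 0.095 0.041] zmax 0.044
```

View pics/crop1.png

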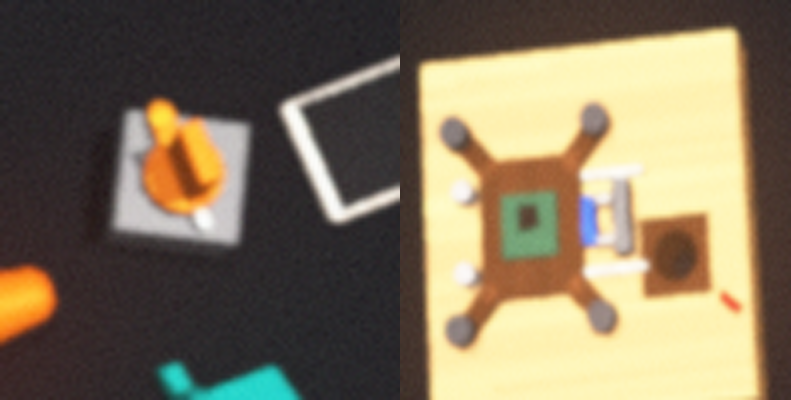

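The crop confirms it: the peg in the rack is the small orange one, with its arm up-left at crop (160,105) and its white pointer down-right at (203,217). Next I'll fit the rack, jig and peg yaw.

```bash
cat > meas.py <<'E'
from h import *
for n in ["top","scene"]:
    p=pickle.load(open(f'pics/{n}1.pkl','rb')); s=pickle.load(open(f'pics/{n}1_sil.pkl','rb'))
    K=np.ones((25,25),np.uint8)
    X,uv=cloud(p)
    # jig deck: bright wood; fit rectangle of points at z .036-.046 in the jig mask
    m=s['jig'][0]['mask']
    m=cv2.morphologyEx(m.astype(np.uint8),cv2.MORPH_CLOSE,K)>0
    Y,_=cloud(p,m); 
    top=Y[(Y[:,2]>.034)&(Y[:,2]<.048)]
    print(n,'deck z',np.median(top[:,2]))
    # by mask edge, ray at deck height
    H=np.zeros((700,700),np.uint8)
    r=cv2.minAreaRect((top[:,:2]*1000).astype(np.float32)); print(' jig rect',r)
    near=X[(np.abs(X[:,0]-.57)<.06)&(np.abs(X[:,1]+.265)<.06)&(X[:,2]>.040)&(X[:,2]<.049)]
    print(' rack rect',cv2.minAreaRect((near[:,:2]*1000).astype(np.float32)),np.median(near[:,2]),len(near))
    hsv=cv2.cvtColor(p['image'],cv2.COLOR_RGB2HSV)
    c=w2px(p,[[.57,-.265,.06]])[0].astype(int)
    w=np.zeros(hsv.shape[:2],bool); w[c[1]-40:c[1]+40,c[0]-40:c[0]+40]=1
    om=(hsv[...,0]>5)&(hsv[...,0]<22)&(hsv[...,1]>130)&w
    P,_=cloud(p,om)
    near=(np.abs(P[:,0]-.57)<.06)&(np.abs(P[:,1]+.265)<.05);P=P[near]
    tb=P[(P[:,2]>.097)]; print(' tab top',np.round(tb.mean(0),4),len(tb),np.percentile(P[:,2],98), cv2.minAreaRect((tb[:,:2]*1000).astype(np.float32)))
    col=P[(P[:,2]>.050)&(P[:,2]<.059)]
    d=col[:,:2]-tb.mean(0)[:2]; rr=np.hypot(*d.T); a=col[rr>.027]
    print(' collar',np.round(np.median(col,0),4),len(col),' arm pts',len(a),np.round(a.mean(0),4) if len(a) else '')
    # red line, socket dark
    rm=((hsv[...,0]<6)|(hsv[...,0]>174))&(hsv[...,1]>130)&m
    v,u=np.nonzero(rm); 
    if len(u): print(' red',len(u),np.round(px2w(p,[[u.mean(),v.mean()]],z=.04),4))
E
python3 meas.py
```

```text
top deck z 0.03932919117973732
 jig rect ((551.4873046875, 125.5983657836914), (201.24029541015625, 201.70509338378906), 4.867232799530029)
 rack rect ((573.3234252929688, -269.0746765136719), (64.80204010009766, 64.94689178466797), 82.166748046875) 0.044558370774099965 531
 tab top [ 0.5724 -0.268   0.1021] 78 0.1038903121774007 ((572.9193115234375, -268.1767883300781), (31.748079299926758, 12.365446090698242), 18.51845359802246)
 collar [ 0.5707 -0.259   0.0542] 162  arm pts 13 [ 0.6058 -0.2582  0.0539]
scene deck z 0.04129998442263011
 jig rect ((551.346923828125, 124.44915771484375), (203.87246704101562, 202.16159057617188), 4.710085868835449)
 rack rect ((575.0413208007812, -269.650390625), (64.25505828857422, 71.06033325195312), 81.6070785522461) 0.04587881399168231 374
 tab top [ 0.5794 -0.2686  0.1028] 57 0.10487161079239475 ((577.1355590820312, -269.2646484375), (27.687532424926758, 10.545217514038086), 18.88784408569336)
 collar [ 0.5866 -0.2634  0.0558] 166  arm pts 18 [ 0.6085 -0.2577  0.0548]
```

Call:
send_rows(rows=[[0.085,[-0.0084,-0.0398,0],0.004],[0.085,[-0.0084,-0.0398,0],0.004],[0.085,[-0.0084,-0.0398,0],0.004],[0.085,[-0.0084,-0.0398,0],0.004],[0.085,[-0.0084,-0.0398,0],0.004],[0.085,[-0.0084,-0.0398,0],0.004],[0.085,[-0.0084,-0.0398,0],0.004],[0.085,[-0.0084,-0.0398,0],0.004],[0.085,[-0.0084,-0.0398,0],0.004],[0.085,[-0.0084,-0.0398,0],0.004],[0.085,[-0.0084,-0.0398,0],0.004],[0.085,[0,0,0],0]])

```text
time_s: 2.55
tcp_pos: [0.5821, -0.2733, 0.2305]
orientation: [0.813, -0.582, 0.0, -0.001]
force: [-0.1, -0.7, 0.3]
grip_width: 0.994
```

```bash
cat > tgt.py <<'E'
import sys,numpy as np
from rig import env
from scipy.spatial.transform import Rotation as Ro
def rem(target,yaw):
    o=env.get_obs(); R=Ro.from_quat(o['orientation']).as_matrix()
    cy=np.degrees(np.arctan2(R[1,0],R[0,0]))
    d=R.T@(np.array(target)-o['tcp_pos'])
    dy=(yaw-cy+180)%360-180
    print('t',round(o['time_s'],2),'tcp',np.round(o['tcp_pos'],4),'yaw',round(cy,2),'tilt',np.round(R[:,2],4),'| shift',np.round(d,4),'turn',round(-np.radians(dy),4),'F',np.round(o['force'],2),'M',np.round(o['moment'],3),'grip',round(o['grip_width'],3),'q',np.round(o['qpos'],2))
    return o
if __name__=='__main__':
    a=list(map(float,sys.argv[1:])); rem(a[:3],a[3])
E
python3 tgt.py .573 -.269 .2 -71.5
python3 - <<'E'
from rig import env,cams
import cv2,pickle
o=env.get_obs();p=cams.read_camera("wrist");pickle.dump((o,p),open('pics/w1.pkl','wb'))
cv2.imwrite('pics/w1.png',cv2.cvtColor(p['image'],cv2.COLOR_RGB2BGR))
E
```

```text
t 2.55 tcp [ 0.5821 -0.2733  0.2305] yaw -71.18 tilt [ 0.0012  0.0014 -1.    ] | shift [-0.007   0.0072  0.0305] turn 0.0057 F [-0.11 -0.73  0.29] M [-0.061 -0.005  0.038] grip 0.994 q [-0.62  0.55  1.01  0.    1.58  0.62]
```

View pics/w1.png

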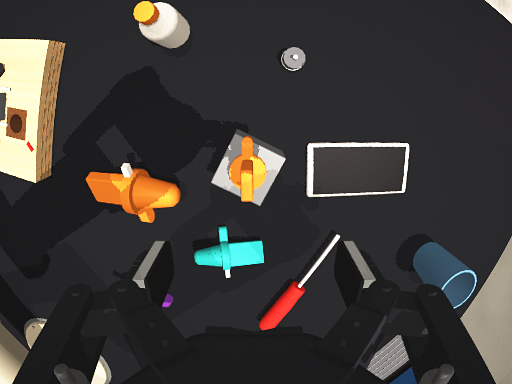

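The wrist view shows the peg in the grey rack at (247,170), with its tab and arm vertical in the image, so it is aligned with the tool. I'll measure it with wrist depth.

```bash
cat > wr.py <<'E'
import numpy as np
from scipy.spatial.transform import Rotation as Ro
def wcloud(o,p,mask=None,tool=False):
    K=p['intrinsics'];z=p['range_z']
    v,u=np.nonzero((z>0)&(mask if mask is not None else True))
    x=(u-K[0,2])/K[0,0];y=(v-K[1,2])/K[1,1];th=np.hypot(x,y);s=np.where(th>1e-9,np.tan(th)/np.maximum(th,1e-9),1)
    c=np.c_[x*s,y*s,np.ones(len(u))]*z[v,u][:,None]
    T=p['hand_eye'];t=c@T[:3,:3].T+T[:3,3]
    if tool: return t,np.c_[u,v]
    R=Ro.from_quat(o['orientation']).as_matrix()
    return t@R.T+o['tcp_pos'],np.c_[u,v]
E
python3 - <<'E'
from wr import *;import pickle,cv2
o,p=pickle.load(open('pics/w1.pkl','rb'))
hsv=cv2.cvtColor(p['image'],cv2.COLOR_RGB2HSV)
w=np.zeros(hsv.shape[:2],bool);w[120:215,205:290]=1
om=(hsv[...,0]>5)&(hsv[...,0]<22)&(hsv[...,1]>130)&w
P,uv=wcloud(o,p,om)
tb=P[P[:,2]>.096];print('tab',tb.mean(0),len(tb),cv2.minAreaRect((tb[:,:2]*1000).astype(np.float32)))
col=P[(P[:,2]>.05)&(P[:,2]<.06)];print('collar z',np.median(col[:,2]),cv2.minEnclosingCircle((col[:,:2]*1000).astype(np.float32)))
c=cv2.minAreaRect((tb[:,:2]*1000).astype(np.float32))[0]
d=col[:,:2]*1000-np.array(c);r=np.hypot(*d.T);a=d[r>25];print('arm dir',np.degrees(np.arctan2(*a.mean(0)[::-1])),r.max())
P,_=wcloud(o,p,w);q=P[(P[:,2]>.04)&(P[:,2]<.049)];print('rack',cv2.minAreaRect((q[:,:2]*1000).astype(np.float32)),np.median(q[:,2]))
E
```

```text
tab [ 0.57511918 -0.26696285  0.10365845] 187 ((572.1865844726562, -268.2651062011719), (32.05360794067383, 11.611141204833984), 18.726104736328125)
collar z 0.05676443124175587 ((581.5269775390625, -264.4529724121094), 30.032716751098633)
arm dir 18.835541238781907 40.111570343500034
rack ((574.0823974609375, -268.80438232421875), (64.54700469970703, 68.663818359375), 81.64669799804688) 0.046786922981862905
```

Call:
send_rows(rows=[[0.055,[-0.0076,0.0075,0.01],0.002],[0.055,[0,0,0.03],0],[0.055,[0,0,0.03],0],[0.055,[0,0,0.03],0],[0.055,[0,0,0.005],0],[0.055,[0,0,0],0]])

```text
time_s: 3.1
tcp_pos: [0.5668, -0.2732, 0.1251]
orientation: [0.811, -0.586, -0.002, 0.0]
force: [-0.3, -0.2, 0.9]
grip_width: 0.642
```

```bash
python3 tgt.py .5725 -.2685 .064 -71.3
python3 - <<'E'
from wr import *;import pickle,cv2
from rig import env,cams
o=env.get_obs();p=cams.read_camera("wrist");pickle.dump((o,p),open('pics/w2.pkl','wb'))
cv2.imwrite('pics/w2.png',cv2.cvtColor(p['image'],cv2.COLOR_RGB2BGR))
hsv=cv2.cvtColor(p['image'],cv2.COLOR_RGB2HSV)
P,uv=wcloud(o,p,(hsv[...,0]>5)&(hsv[...,0]<22)&(hsv[...,1]>130))
P=P[np.hypot(P[:,0]-.5725,P[:,1]+.2685)<.05]
tb=P[P[:,2]>.096];print('tab',len(tb),cv2.minAreaRect((tb[:,:2]*1000).astype(np.float32)))
E
```

```text
t 3.1 tcp [ 0.5668 -0.2732  0.1251] yaw -71.68 tilt [-0.0031  0.0021 -1.    ] | shift [-0.0025 -0.007   0.0611] turn -0.0066 F [-0.3  -0.16  0.91] M [ 0.031 -0.026  0.044] grip 0.642 q [-0.64  0.61  1.22 -0.    1.32  0.61]
tab 953 ((572.7520751953125, -268.2816162109375), (31.504596710205078, 12.013249397277832), 19.18273162841797)
```

View pics/w2.png

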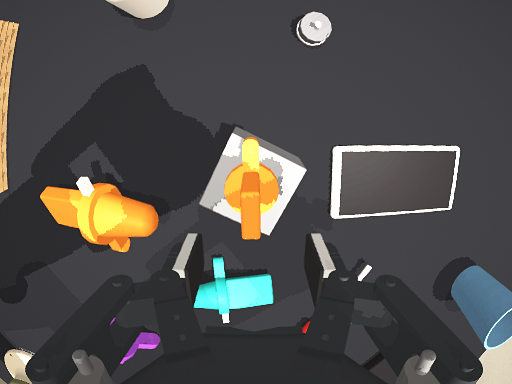

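The peg's tab is centred between the fingers at (251,205). The wrist fit agrees with the earlier one: (0.5727, -0.2683), yaw 18.9 deg.

Call:
send_rows(rows=[[0.055,[0,0,0.01],0],[0.055,[0,0,0],0],[0.055,[0,0,0],0]])

```text
time_s: 3.4
tcp_pos: [0.5681, -0.2731, 0.117]
orientation: [0.811, -0.585, 0.0, 0.0]
force: [-0.2, -0.7, 0.2]
grip_width: 0.643
```

```bash
python3 tgt.py .5727 -.2683 .064 -71.1
```

```text
t 3.4 tcp [ 0.5681 -0.2731  0.117 ] yaw -71.62 tilt [ 8.e-04 -6.e-04 -1.e+00] | shift [-0.0032 -0.0058  0.053 ] turn -0.0092 F [-0.18 -0.65  0.16] M [0.011 0.023 0.019] grip 0.643 q [-0.64  0.61  1.23 -0.    1.29  0.61]
```

Call:
send_rows(rows=[[0.055,[-0.0032,-0.0058,0.0],-0.009],[0.055,[0,0,0.018],0],[0.055,[0,0,0.018],0],[0.055,[0,0,0.016],0],[0.055,[0,0,0],0],[0.055,[0,0,0],0]])

```text
time_s: 3.9
tcp_pos: [0.5728, -0.2677, 0.0645]
orientation: [0.814, -0.581, -0.0, -0.0]
force: [0.0, -0.6, 1.5]
grip_width: 0.645
```

```bash
python3 tgt.py .5727 -.2683 .064 -71.1
```

```text
t 3.9 tcp [ 0.5728 -0.2677  0.0645] yaw -71.07 tilt [-3.e-04  3.e-04 -1.e+00] | shift [0.0005 0.0003 0.0005] turn 0.0005 F [ 0.04 -0.58  1.55] M [0.011 0.035 0.032] grip 0.645 q [-0.62  0.67  1.28  0.    1.18  0.62]
```

Well placed; closing the fingers.

Call:
send_rows(rows=[[0.0,[0.0005,0,0],0],[0.0,[0,0,0],0],[0.0,[0,0,0],0],[0.0,[0,0,0],0],[0.0,[0,0,0],0],[0.0,[0,0,0],0],[0.0,[0,0,0],0]])

```text
time_s: 4.48
tcp_pos: [0.573, -0.2687, 0.0653]
orientation: [0.814, -0.581, 0.001, -0.0]
force: [-0.9, 0.2, 5.4]
grip_width: 0.136
```

```bash
python3 tgt.py .5727 -.2683 .064 -71.1
```

```text
t 4.48 tcp [ 0.573  -0.2687  0.0653] yaw -71.1 tilt [ 0.0014 -0.001  -1.    ] | shift [-0.0005  0.0002  0.0013] turn -0.0001 F [-0.89  0.17  5.42] M [ 0.155  0.116 -0.026] grip 0.136 q [-0.63  0.67  1.28  0.    1.18  0.62]
```

Call:
send_rows(rows=[[0.0,[0,0,-0.01],0],[0.0,[0,0,-0.02],0],[0.0,[0,0,-0.03],0],[0.0,[0,0,-0.035],0],[0.0,[0,0,-0.025],0],[0.0,[0,0,0],0],[0.0,[0,0,0],0]])

```text
time_s: 5.07
tcp_pos: [0.5729, -0.2686, 0.1859]
orientation: [0.814, -0.581, 0.001, -0.0]
force: [0.3, -0.5, -0.7]
grip_width: 0.133
```

```bash
python3 tgt.py .5361 .0688 .165 -95
python3 - <<'E'
from wr import *;import pickle,cv2
from rig import env,cams
o=env.get_obs();p=cams.read_camera("wrist");pickle.dump((o,p),open('pics/w3.pkl','wb'))
cv2.imwrite('pics/w3.png',cv2.cvtColor(p['image'],cv2.COLOR_RGB2BGR))
E
```

```text
t 5.07 tcp [ 0.5729 -0.2686  0.1859] yaw -71.1 tilt [ 0.0022 -0.0015 -1.    ] | shift [-0.3312 -0.0745  0.0203] turn 0.4171 F [ 0.28 -0.46 -0.67] M [0.019 0.046 0.013] grip 0.133 q [-0.63  0.56  1.13  0.    1.45  0.62]
```

View pics/w3.png

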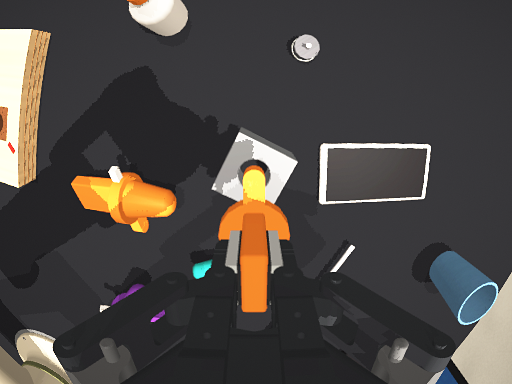

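Call:
send_rows(rows=[[0.0,[0,0,0],0.0965],[0.0,[0,0,0],0.0965],[0.0,[0,0,0],0.0965],[0.0,[0,0,0],0.0965],[0.0,[-0.02,0.0033,0],0],[0.0,[-0.04,0.0067,0],0],[0.0,[-0.04,0.0067,0],0],[0.0,[-0.04,0.0067,0],0],[0.0,[-0.04,0.0067,0],0],[0.0,[-0.04,0.0067,0],0],[0.0,[-0.04,0.0067,0],0],[0.0,[-0.02,0.0033,0],0]])

```text
time_s: 6.12
tcp_pos: [0.5398, 0.0177, 0.1829]
orientation: [-0.688, 0.726, 0.002, -0.001]
force: [0.6, 0.3, -0.6]
grip_width: 0.133
```

Call:
send_rows(rows=[[0.0,[-0.03,0.005,0],0],[0.0,[0,0,0],0],[0.0,[0,0,0],0]])

```text
time_s: 6.37
tcp_pos: [0.5376, 0.0451, 0.1831]
orientation: [-0.688, 0.726, 0.001, -0.001]
force: [0.1, -0.2, -1.4]
grip_width: 0.135
```

```bash
python3 tgt.py .5361 .0688 .165 -93.2
cat > look.py <<'E'
import sys,pickle,cv2
from wr import *
from rig import env,cams
n=sys.argv[1]
o=env.get_obs();p=cams.read_camera("wrist");pickle.dump((o,p),open(f'pics/{n}.pkl','wb'))
cv2.imwrite(f'pics/{n}.png',cv2.cvtColor(p['image'],cv2.COLOR_RGB2BGR))
E
python3 look.py w4
```

```text
t 6.37 tcp [0.5376 0.0451 0.1831] yaw -93.08 tilt [-2.8e-03  3.0e-04 -1.0e+00] | shift [-0.0236  0.0027  0.0181] turn 0.0021 F [ 0.14 -0.21 -1.41] M [-0.036  0.01  -0.039] grip 0.135 q [-0.14  0.4   1.41 -0.    1.33  1.49]
```

View pics/w4.png

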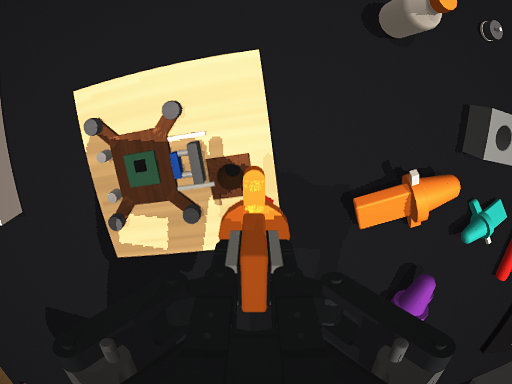

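The wrist view shows the held peg (arm tip at (254,180)), the socket hole just left of it at (232,178), the jaw at (195,160) and the frame at (145,170). I'll refine the socket position.

```bash
cat > sock.py <<'E'
import sys,pickle,cv2
from wr import *
o,p=pickle.load(open(f'pics/{sys.argv[1]}.pkl','rb'))
P,uv=wcloud(o,p)
im=p['image'][uv[:,1],uv[:,0]]
m=(P[:,0]>.43)&(P[:,0]<.68)&(P[:,1]>-.0)&(P[:,1]<.25)
dk=m&(P[:,2]>.033)&(P[:,2]<.048)
print('deck z',np.median(P[dk,2]))
r=cv2.minAreaRect((P[dk,:2]*1000).astype(np.float32));print(r)
# orthophoto of the deck 1 px = 0.5 mm, x up, y left
S=2;W=int(.26*1000*S)
img=np.zeros((W,W,3),np.uint8)
K=p['intrinsics'];R=Ro.from_quat(o['orientation']).as_matrix();T=p['hand_eye']
xs=.68-np.arange(W)/1000/S; ys=.25-np.arange(W)/1000/S
Y,X=np.meshgrid(ys,xs)
w=np.stack([X,Y,np.full_like(X,.040)],-1)
t=(w-o['tcp_pos'])@R; c=(t-T[:3,3])@T[:3,:3]
th=np.arctan2(np.hypot(c[...,0],c[...,1]),c[...,2]);ph=np.hypot(c[...,0],c[...,1])
u=K[0,2]+K[0,0]*th*c[...,0]/ph; v=K[1,2]+K[1,1]*th*c[...,1]/ph
img=cv2.remap(p['image'],u.astype(np.float32),v.astype(np.float32),cv2.INTER_LINEAR)
cv2.imwrite(f'pics/{sys.argv[1]}_ortho.png',cv2.cvtColor(img,cv2.COLOR_RGB2BGR))
E
python3 sock.py w4
```

```text
deck z 0.0418285540456661
((550.2251586914062, 125.89314270019531), (201.08358764648438, 201.01995849609375), 4.882153511047363)
```

View pics/w4_ortho.png

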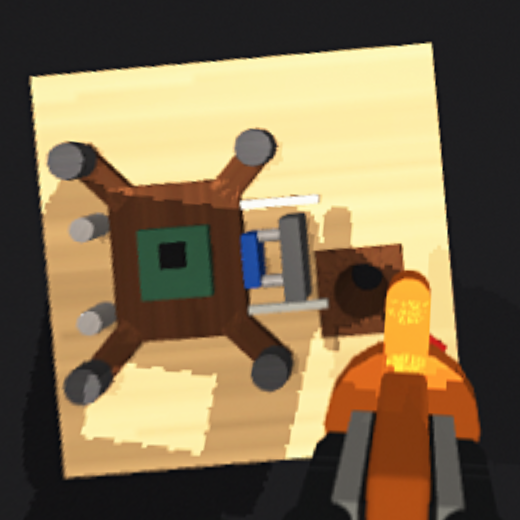

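Call:
send_rows(rows=[[0.0,[-0.0238,0.0033,0.01],0.002],[0.0,[0,0,0.03],0],[0.0,[0,0,0.02],0],[0.0,[0,0,0],0],[0.0,[0,0,0],0],[0.0,[0,0,0],0]])

```text
time_s: 6.92
tcp_pos: [0.5371, 0.067, 0.1253]
orientation: [-0.686, 0.728, -0.001, 0.0]
force: [1.0, 0.1, -0.3]
grip_width: 0.133
```

```bash
python3 tgt.py .5356 .069 .078 -93.2
python3 look.py w5; python3 sock.py w5; python3 - <<'E'
from rig import cams
import cv2,pickle
for n in ['top','scene']:
    p=cams.read_camera(n);pickle.dump(p,open(f'pics/{n}5.pkl','wb'))
    im=cv2.cvtColor(p['image'],cv2.COLOR_RGB2BGR)
    im=im[110:240,80:220] if n=='top' else im[150:270,280:420]
    cv2.imwrite(f'pics/{n}5.png',cv2.resize(im,None,fx=4,fy=4,interpolation=cv2.INTER_CUBIC))
E
```

```text
t 6.92 tcp [0.5371 0.067  0.1253] yaw -93.4 tilt [ 1.3e-03 -2.0e-04 -1.0e+00] | shift [-0.0019  0.0017  0.0472] turn -0.0035 F [ 1.01  0.1  -0.32] M [-0.013 -0.017 -0.016] grip 0.133 q [-0.09  0.47  1.49 -0.    1.18  1.54]
deck z 0.04180469131159344
((550.2760009765625, 126.17266845703125), (201.0324249267578, 201.72837829589844), 4.970388412475586)
```

View pics/w5.png

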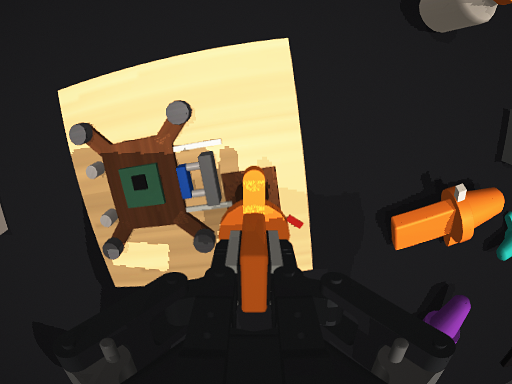

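View pics/scene5.png

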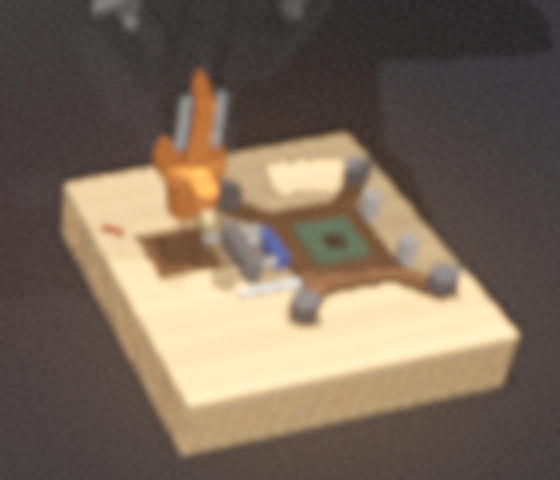

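View pics/top5.png

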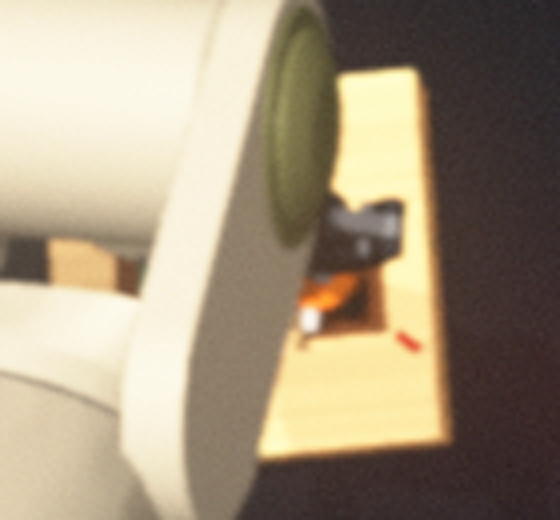

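The scene view shows the peg hanging above the socket patch (crop (190,200)), tilted only by perspective. The wrist rect gives the socket at (0.5355, 0.0693). Centring the last 2 mm and going down.

Call:
send_rows(rows=[[0.0,[-0.0022,0.0017,0.008],-0.003],[0.0,[0,0,0.01],0],[0.0,[0,0,0.007],0],[0.0,[0,0,0],0],[0.0,[0,0,0],0]])

```text
time_s: 7.48
tcp_pos: [0.5346, 0.0702, 0.0987]
orientation: [-0.687, 0.726, 0.001, -0.001]
force: [0.1, 0.5, -1.8]
grip_width: 0.133
```

```bash
python3 tgt.py .5355 .0693 .078 -93.2
```

```text
t 7.48 tcp [0.5346 0.0702 0.0987] yaw -93.16 tilt [-1.5e-03  1.0e-04 -1.0e+00] | shift [ 0.0008 -0.001   0.0207] turn 0.0007 F [ 0.06  0.48 -1.84] M [-0.011  0.005  0.002] grip 0.133 q [-0.09  0.5   1.53 -0.    1.12  1.54]
```

Call:
send_rows(rows=[[0.0,[0.0008,-0.001,0.004],0],[0.0,[0,0,0.005],0],[0.0,[0,0,0.005],0],[0.0,[0,0,0.004],0],[0.0,[0,0,0],0],[0.0,[0,0,0],0]])

```text
time_s: 7.98
tcp_pos: [0.5357, 0.0693, 0.0811]
orientation: [-0.687, 0.726, 0.0, -0.0]
force: [0.3, -0.3, -0.4]
grip_width: 0.135
```

```bash
python3 tgt.py .5355 .0693 .078 -93.2; python3 - <<'E'
from rig import cams
import cv2,pickle
for n in ['scene']:
    p=cams.read_camera(n)
    im=cv2.cvtColor(p['image'],cv2.COLOR_RGB2BGR)[150:270,280:420]
    cv2.imwrite(f'pics/{n}6.png',cv2.resize(im,None,fx=5,fy=5,interpolation=cv2.INTER_CUBIC))
E
```

```text
t 7.98 tcp [0.5357 0.0693 0.0811] yaw -93.16 tilt [-6.e-04  1.e-04 -1.e+00] | shift [0.     0.0002 0.0031] turn 0.0007 F [ 0.32 -0.26 -0.4 ] M [-0.022 -0.036 -0.007] grip 0.135 q [-0.09  0.52  1.54  0.    1.08  1.54]
```

View pics/scene6.png

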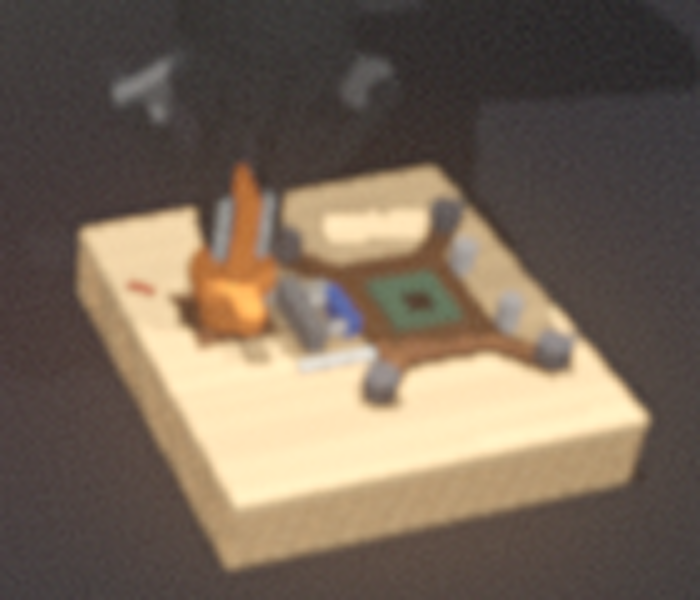

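The peg is inside the socket hole with its arm clear of the jaw, at scene crop (240,300), and there is no contact yet. Now feeling for the seat.

Call:
send_rows(rows=[[0.0,[0,0,0.003],0],[0.0,[0,0,0.003],0],[0.0,[0,0,0.001],0],[0.0,[0,0,0],0]])

```text
time_s: 8.37
tcp_pos: [0.5357, 0.0692, 0.074]
orientation: [-0.687, 0.726, 0.0, -0.0]
force: [0.5, 0.1, 0.5]
grip_width: 0.133
```

```bash
python3 tgt.py .5355 .0693 .073 -93.2
```

```text
t 8.37 tcp [0.5357 0.0692 0.074 ] yaw -93.16 tilt [-3.e-04 -1.e-04 -1.e+00] | shift [-0.      0.0002  0.001 ] turn 0.0006 F [0.48 0.14 0.47] M [-0.089 -0.018  0.023] grip 0.133 q [-0.09  0.53  1.55 -0.    1.06  1.54]
```

Call:
send_rows(rows=[[0.0,[0,0,0.001],0],[0.0,[0,0,0.001],0],[0.0,[0,0,0],0]])

```text
time_s: 8.62
tcp_pos: [0.5359, 0.0691, 0.0723]
orientation: [-0.687, 0.726, -0.0, -0.0]
force: [0.2, -1.5, -2.0]
grip_width: 0.133
```

Call:
send_rows(rows=[[0.0,[0,0,0.001],0],[0.0,[0,0,0.001],0],[0.0,[0,0,0],0]])

```text
time_s: 8.87
tcp_pos: [0.5359, 0.069, 0.0709]
orientation: [-0.687, 0.726, -0.0, 0.0]
force: [-1.4, -3.4, 5.6]
grip_width: 0.136
```

```bash
python3 - <<'E'
from rig import env,cams
import numpy as np
f=[]
for i in range(5):
    o=env.get_obs();f.append(np.r_[o['force'],o['moment']*10]);cams.read_camera("wrist")
print(np.round(f,2),np.mean(f,0),o['tcp_pos'],o['time_s'])
E
```

```text
[[-1.36 -3.41  5.61 -6.52  3.52 -0.51]
 [-1.52 -3.08  5.5  -6.59  3.5  -0.55]
 [-0.88 -3.49  5.32 -6.59  3.28 -0.22]
 [-0.69 -4.05  5.05 -6.13  3.78  0.27]
 [-0.39 -2.49  6.3  -6.6   3.64 -0.07]] [-0.96801387 -3.30167256  5.55418255 -6.48568704  3.54202588 -0.21536319] [0.53596512 0.06901714 0.07092111] 9.0667
```

Call:
send_rows(rows=[[0.0,[0.0006,0.0003,0],0],[0.0,[0,0,0],0],[0.0,[0,0,0],0]])

```text
time_s: 9.37
tcp_pos: [0.5359, 0.0688, 0.0709]
orientation: [-0.687, 0.726, -0.0, 0.001]
force: [-1.6, -0.9, 5.3]
grip_width: 0.135
```

```bash
cat > frc.py <<'E'
from rig import env,cams
import numpy as np
from scipy.spatial.transform import Rotation as Ro
f=[]
for i in range(4):
    o=env.get_obs();f.append(np.r_[o['force'],o['moment']*10]);cams.read_camera("scene")
R=Ro.from_quat(o['orientation']).as_matrix()
print('F',np.round(np.mean(f,0)[:3],2),'M',np.round(np.mean(f,0)[3:]/10,3),'tcp',np.round(o['tcp_pos'],5),'yaw',round(np.degrees(np.arctan2(R[1,0],R[0,0])),2),round(o['time_s'],2))
E
python3 frc.py
```

```text
F [-1.03 -0.39  5.78] M [-0.106  0.077  0.003] tcp [0.53586 0.06889 0.0709 ] yaw -93.17 9.52
```

Lateral force is now near zero: the seat is at TCP z of about 0.071 m, so the peg's origin is about 10.5 mm above the deck, within the stated range. Raising the press to about 8 N.

Call:
send_rows(rows=[[0.0,[0,0.0002,0.0003],0],[0.0,[0,0,0],0],[0.0,[0,0,0],0]])

```text
time_s: 9.82
tcp_pos: [0.5359, 0.0689, 0.0709]
orientation: [-0.687, 0.726, -0.001, 0.001]
force: [-0.9, 0.6, 8.4]
grip_width: 0.135
```

```bash
python3 frc.py
```

```text
F [-0.63 -0.03  8.  ] M [-0.101  0.137 -0.013] tcp [0.53587 0.06887 0.07092] yaw -93.16 9.97
```

Call:
send_rows(rows=[[0.0,[0,0,0],-0.04],[0.0,[0,0,0],-0.05],[0.0,[0,0,0],-0.05],[0.0,[0,0,0],0]])

```text
time_s: 10.35
tcp_pos: [0.5358, 0.0689, 0.0708]
orientation: [0.737, -0.676, 0.001, -0.001]
force: [0.5, 0.4, 5.5]
grip_width: 0.134
```

```bash
python3 frc.py
```

```text
F [ 0.01 -0.15  6.49] M [-0.054  0.049  0.128] tcp [0.53583 0.06892 0.07073] yaw -85.12 10.5
```

Call:
send_rows(rows=[[0.0,[0,0,0.0001],-0.05],[0.0,[0,0,0.0001],-0.05],[0.0,[0,0,0],-0.05],[0.0,[0,0,0],-0.05],[0.0,[0,0,0],0]])

```text
time_s: 10.97
tcp_pos: [0.5358, 0.069, 0.0706]
orientation: [0.801, -0.599, 0.001, -0.001]
force: [-1.5, 0.4, 6.9]
grip_width: 0.139
```

```bash
python3 frc.py
```

```text
F [-0.97 -0.11  7.65] M [-0.028  0.1    0.171] tcp [0.53584 0.06893 0.07065] yaw -73.66 11.12
```

Call:
send_rows(rows=[[0.0,[0,0,0.0001],-0.05],[0.0,[0,0,0],-0.05],[0.0,[0,0,0],-0.05],[0.0,[0,0,0],-0.05],[0.0,[0,0,0],-0.05],[0.0,[0,0,0],-0.05],[0.0,[0,0,0],0]])

```text
time_s: 11.75
tcp_pos: [0.5358, 0.069, 0.0706]
orientation: [0.882, -0.472, 0.001, -0.001]
force: [-0.4, -0.1, 8.4]
grip_width: 0.139
```

```bash
python3 frc.py
```

```text
F [-0.68  0.05  8.34] M [0.04  0.166 0.224] tcp [0.53579 0.06899 0.0706 ] yaw -56.47 11.9
```

Call:
send_rows(rows=[[0.0,[0,0,0],-0.05],[0.0,[0,0,0],-0.05],[0.0,[0,0,0],-0.05],[0.0,[0,0,0],-0.05],[0.0,[0,0,0],-0.04],[0.0,[0,0,0],0]])

```text
time_s: 12.45
tcp_pos: [0.5358, 0.069, 0.0706]
orientation: [0.932, -0.363, 0.001, -0.001]
force: [-1.6, -0.5, 7.6]
grip_width: 0.132
```

```bash
python3 frc.py; python3 look.py w7; python3 sock.py w7;python3 - <<'E'
from rig import cams
import cv2,pickle
for n in ['scene','top']:
    p=cams.read_camera(n);pickle.dump(p,open(f'pics/{n}7.pkl','wb'))
    im=cv2.cvtColor(p['image'],cv2.COLOR_RGB2BGR)
    im=im[150:270,280:420] if n=='scene' else im[120:240,80:220]
    cv2.imwrite(f'pics/{n}7.png',cv2.resize(im,None,fx=5,fy=5,interpolation=cv2.INTER_CUBIC))
E
```

```text
F [-1.13  0.17  7.98] M [0.054 0.186 0.127] tcp [0.53575 0.069   0.07059] yaw -42.72 12.6
deck z 0.04183922036103824
((550.1196899414062, 125.63279724121094), (201.1476593017578, 202.0947723388672), 5.208736419677734)
```

View pics/w7.png

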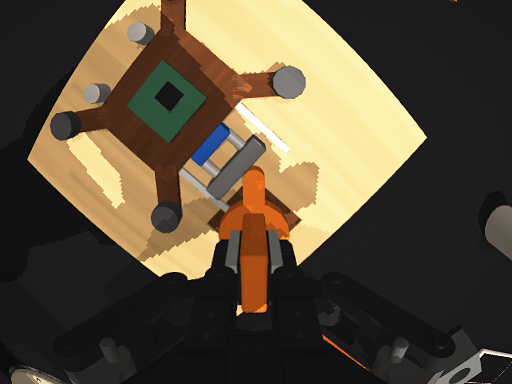

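View pics/top7.png

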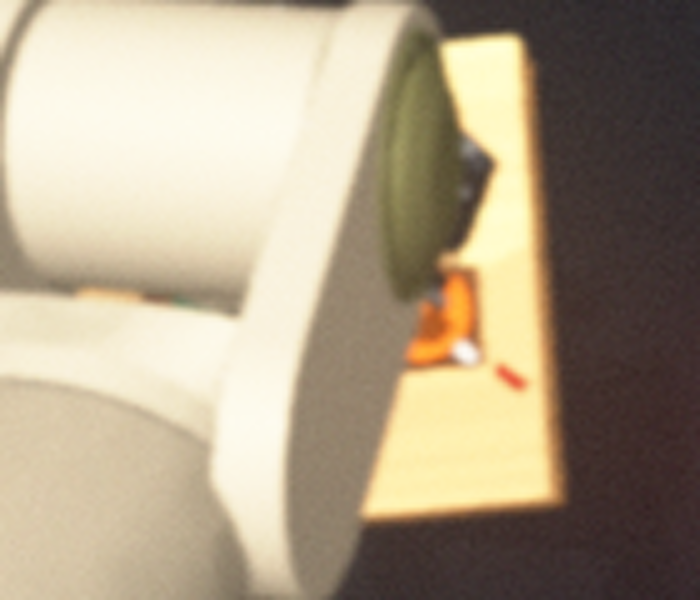

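View pics/w7_ortho.png

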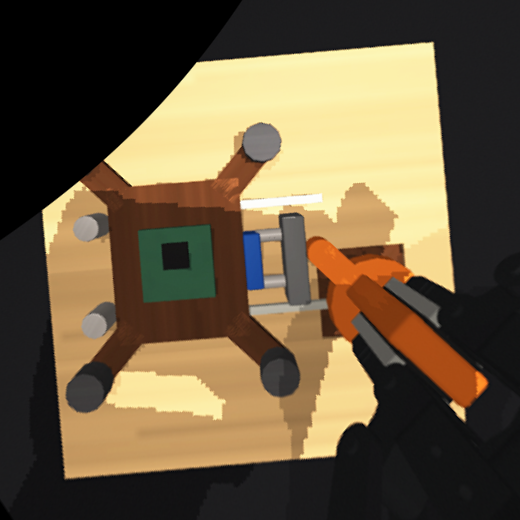

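The top view shows the white pointer (crop (465,352)) closing on the red line ((510,377)). In the wrist view the arm is against the jaw. I'll measure the peg's true yaw in hand before the last few degrees.

```bash
cat > ang.py <<'E'
import sys,pickle,cv2
from wr import *
from h import px2w,cloud
n=sys.argv[1]
for f in sys.argv[1:]:
    o,p=pickle.load(open(f'pics/{f}.pkl','rb'))
    hsv=cv2.cvtColor(p['image'],cv2.COLOR_RGB2HSV)
    m=(hsv[...,0]>5)&(hsv[...,0]<22)&(hsv[...,1]>150)
    P,uv=wcloud(o,p,m,tool=True)
    # arm: tool z around +.010..; beyond 24 mm of the axis toward -y tool
    k=(np.abs(P[:,0])<.02)&(P[:,1]<-.024)&(P[:,1]>-.045)&(np.abs(P[:,2]-.010)<.012)
    q=P[k]; 
    print(f,len(q),'tip y',q[:,1].min(),'z',np.median(q[:,2]))
    ys=np.linspace(-.036,-.025,6)
    mid=[]
    for a,b in zip(ys[:-1],ys[1:]):
        s=q[(q[:,1]>=a)&(q[:,1]<b)]
        if len(s): mid.append(((a+b)/2,(s[:,0].min()+s[:,0].max())/2,s[:,0].max()-s[:,0].min()))
    print(np.round(np.array(mid)*1000,1).tolist())
E
python3 ang.py w3 w5 w7
python3 - <<'E'
from h import *
p=pickle.load(open('pics/top7.pkl','rb'));im=p['image'].astype(int)
hsv=cv2.cvtColor(p['image'],cv2.COLOR_RGB2HSV)
g=np.zeros(hsv.shape[:2],bool);g[180:205,165:200]=1
red=((hsv[...,0]<8)|(hsv[...,0]>172))&(hsv[...,1]>110)&g
v,u=np.nonzero(red);print(np.c_[u,v].mean(0),len(u))
g[:]=0;g[184:198,166:178]=1
wh=(hsv[...,1]<70)&(hsv[...,2]>150)&g
v2,u2=np.nonzero(wh);print(np.c_[u2,v2].mean(0),len(u2))
rw=px2w(p,[[u.mean(),v.mean()]],z=.04)[0];pw=px2w(p,[[u2.mean(),v2.mean()]],z=.0605)[0]
print('red',rw,'ptr',pw)
for s in [(.5358,.069)]:
    for w in (rw,pw): d=w[:2]-s;print(np.hypot(*d),np.degrees(np.arctan2(d[1],d[0]))+180)
E
```

```text
w3 101 tip y -0.03938511836915309 z 0.012981217520823651
[[-34.9, -0.6, 11.6], [-28.3, -6.0, 0.6], [-26.1, -5.5, 1.7]]
w5 500 tip y -0.039331109640235264 z 0.008722205859730825
[[-34.9, -0.5, 11.6], [-32.7, -1.0, 10.2], [-30.5, -0.4, 11.4], [-28.3, -0.4, 11.4], [-26.1, -0.4, 11.4]]
w7 627 tip y -0.03983075165500274 z 0.008611361802617318
[[-34.9, -0.7, 11.5], [-32.7, -0.7, 11.4], [-30.5, -0.7, 11.4], [-28.3, -0.7, 11.4], [-26.1, -0.7, 11.5]]
[181.6 195.2] 5
[172.83333333 190.27777778] 18
red [0.5102315  0.03503086 0.04      ] ptr [0.51774065 0.04955025 0.0605    ]
0.0425164751611361 53.03129451606188
0.026541152436623684 47.122884323846336
```

Call:
send_rows(rows=[[0.0,[0,0,0],-0.05],[0.0,[0,0,0],-0.05],[0.0,[0,0,0],-0.012],[0.0,[0,0,0],0],[0.0,[0,0,0],0]])

```text
time_s: 13.22
tcp_pos: [0.5358, 0.069, 0.0706]
orientation: [0.95, -0.312, 0.001, -0.001]
force: [-0.8, 0.4, 9.3]
grip_width: 0.129
```

```bash
python3 frc.py; python3 look.py w8; python3 sock.py w8; python3 ang.py w8; python3 - <<'E'
from rig import cams
import cv2,pickle
from h import *
p=cams.read_camera('top');pickle.dump(p,open(f'pics/top8.pkl','wb'))
im=cv2.cvtColor(p['image'],cv2.COLOR_RGB2BGR)
cv2.imwrite(f'pics/top8.png',cv2.resize(im[165:215,150:210],None,fx=10,fy=10,interpolation=cv2.INTER_CUBIC))
E
```

```text
F [-0.81  0.29  8.14] M [ 0.088  0.253 -0.096] tcp [0.53577 0.069   0.0706 ] yaw -36.34 13.37
deck z 0.04186221842811719
((550.1481323242188, 125.6731185913086), (201.98080444335938, 201.55958557128906), 4.825634956359863)
w8 627 tip y -0.040396334609295884 z 0.008649515711598332
[[-34.9, -0.7, 11.6], [-32.7, -0.7, 11.4], [-30.5, -0.7, 11.4], [-28.3, -0.7, 11.5], [-26.1, -0.7, 11.5]]
```

View pics/top8.png

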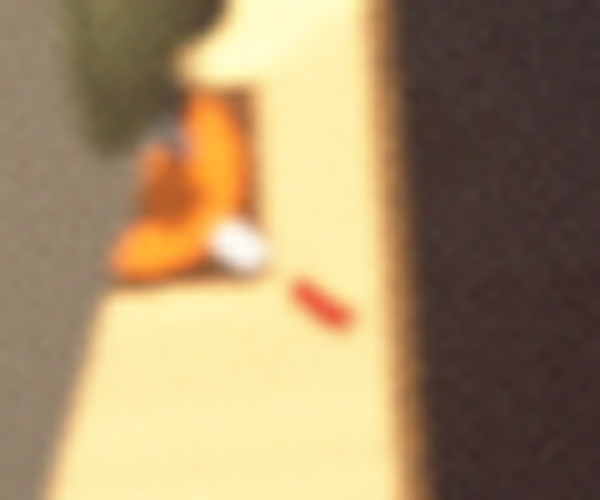

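View pics/w8_ortho.png

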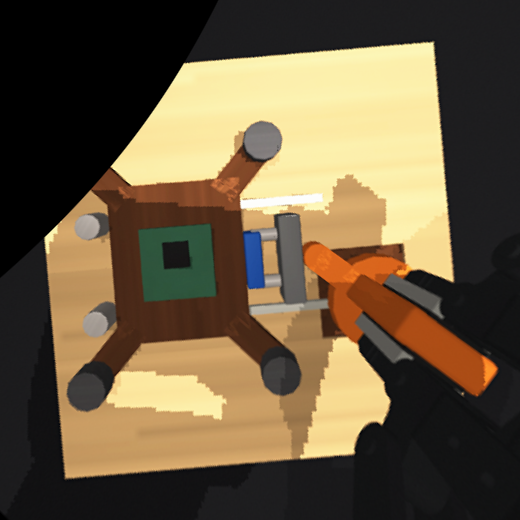

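Pointer and red line are aligned: peg yaw 53.7 deg against a 53.9 deg target. The press is steady at about 8 N, the jaw has moved and the pad is against the frame. Releasing.

Call:
send_rows(rows=[[0.04,[0,0,0],0],[0.04,[0,0,0],0],[0.04,[0,0,0],0],[0.04,[0,0,0],0],[0.04,[0,0,0],0]])

```text
time_s: 13.93
tcp_pos: [0.5352, 0.0688, 0.0695]
orientation: [0.95, -0.312, -0.0, -0.0]
force: [0.5, 0.9, -0.4]
grip_width: 0.469
```

```bash
python3 frc.py; python3 look.py w9; python3 ang.py w9
```

```text
F [-0.04  0.15 -0.32] M [-0.007  0.005  0.025] tcp [0.53521 0.06877 0.06963] yaw -36.33 14.08
w9 668 tip y -0.040622372007441905 z 0.007563666684179418
[[-34.9, -0.4, 11.8], [-32.7, -0.4, 11.8], [-30.5, -0.4, 11.9], [-28.3, -0.4, 11.9], [-26.1, -0.4, 12.0]]
```

View pics/w9.png

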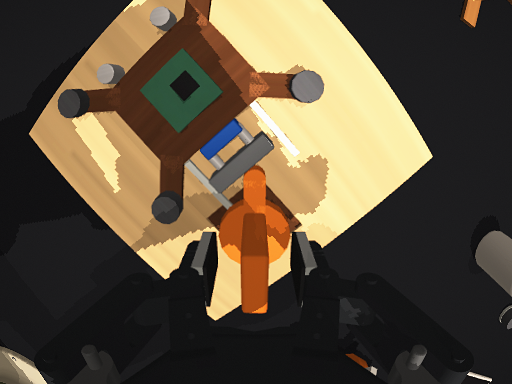

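The peg holds with the fingers open; it is still parallel to the tool. Rising straight up, then moving aside to inspect.

Call:
send_rows(rows=[[0.04,[0,0,-0.01],0],[0.04,[0,0,-0.02],0],[0.04,[0,0,-0.03],0],[0.04,[0,0,-0.03],0],[0.04,[0,0,-0.03],0],[0.04,[0,0,-0.02],0],[0.04,[0,0,0],0]])

```text
time_s: 14.77
tcp_pos: [0.5367, 0.0687, 0.215]
orientation: [0.95, -0.312, 0.004, -0.001]
force: [0.1, -0.9, -0.4]
grip_width: 0.467
```

```bash
python3 look.py w10; python3 tgt.py .4 -.2 .22 -36; python3 - <<'E'
import sys,pickle,cv2
from wr import *
o,p=pickle.load(open('pics/w10.pkl','rb'))
hsv=cv2.cvtColor(p['image'],cv2.COLOR_RGB2HSV)
P,uv=wcloud(o,p,(hsv[...,0]>5)&(hsv[...,0]<22)&(hsv[...,1]>150))
P=P[np.hypot(P[:,0]-.536,P[:,1]-.069)<.05]
tb=P[P[:,2]>.1];print('tab',np.percentile(P[:,2],99),cv2.minAreaRect((tb[:,:2]*1000).astype(np.float32)),len(tb))
c=np.array([.5358,.069])
a=P[(P[:,2]<.07)&(P[:,2]>.055)];d=a[:,:2]-c;r=np.hypot(*d.T);a2=d[r>.027];print('arm',np.degrees(np.arctan2(*a2.mean(0)[::-1])),len(a2))
E
```

```text
t 14.82 tcp [0.5359 0.0687 0.2124] yaw -36.32 tilt [ 5.1e-03 -5.0e-04 -1.0e+00] | shift [ 0.0497  0.297  -0.0082] turn -0.0056 F [-0.92 -0.2  -0.26] M [0.011 0.005 0.025] grip 0.469 q [-0.09  0.38  1.36  0.    1.4   0.54]
tab 0.24192193273862134 ((547.7230834960938, 62.2811393737793), (31.4222469329834, 43.348060607910156), 59.36506271362305) 516
arm 55.48720389863716 128
```

View pics/w10.png

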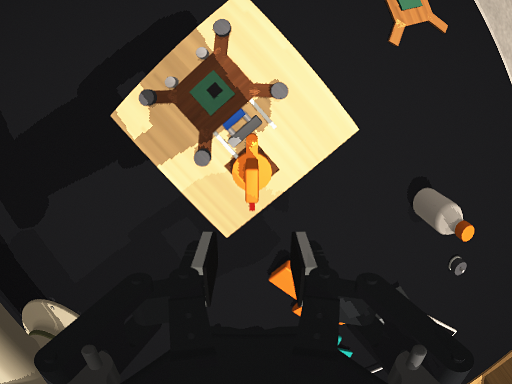

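Peg still standing in line: tab end at (252,205), with the red line directly beyond it. Moving the arm aside for a clear top view.

Call:
send_rows(rows=[[0.04,[0.005,0.03,0],0],[0.04,[0.005,0.035,0],0],[0.04,[0.005,0.035,0],0],[0.04,[0.005,0.035,0],0],[0.04,[0.005,0.035,0],0],[0.04,[0.005,0.035,0],0],[0.04,[0.005,0.035,0],0],[0.04,[0,0,0],0],[0.04,[0,0,0],0]])

```text
time_s: 15.57
tcp_pos: [0.4204, -0.1463, 0.2092]
orientation: [0.95, -0.313, -0.001, -0.0]
force: [0.3, 0.8, 0.7]
grip_width: 0.472
```

```bash
python3 tgt.py .4 -.2 .22 -36; python3 - <<'E'
from rig import cams
import cv2,pickle
from h import *
p=cams.read_camera('top');pickle.dump(p,open('pics/top11.pkl','wb'))
im=cv2.cvtColor(p['image'],cv2.COLOR_RGB2BGR)
a=cv2.resize(im[120:240,80:210],None,fx=5,fy=5,interpolation=cv2.INTER_CUBIC);cv2.imwrite('pics/top11.png',a)
cv2.imwrite('pics/top11f.png',im)
q=cams.read_camera('scene');pickle.dump(q,open('pics/scene11.pkl','wb'));cv2.imwrite('pics/scene11.png',cv2.resize(cv2.cvtColor(q['image'],cv2.COLOR_RGB2BGR),None,fx=1.5,fy=1.5))
X,uv=cloud(p)
hsv=cv2.cvtColor(p['image'],cv2.COLOR_RGB2HSV)[uv[:,1],uv[:,0]]
o=(hsv[:,0]>5)&(hsv[:,0]<22)&(hsv[:,1]>130)&(np.hypot(X[:,0]-.536,X[:,1]-.069)<.05)
P=X[o];tb=P[P[:,2]>.1];print('tab top z',np.percentile(P[:,2],[90,98]),cv2.minAreaRect((tb[:,:2]*1000).astype(np.float32)) if len(tb)>4 else '')
E
```

```text
t 15.57 tcp [ 0.4204 -0.1463  0.2092] yaw -36.53 tilt [-0.0012  0.0011 -1.    ] | shift [ 0.0156  0.0553 -0.0109] turn -0.0092 F [0.27 0.77 0.7 ] M [0.013 0.034 0.007] grip 0.472 q [-0.6   0.22  1.61  0.    1.32  0.04]
tab top z [0.10708945 0.10908024] ((535.727783203125, 68.6537094116211), (32.1840705871582, 11.773714065551758), 53.694557189941406)
```

View pics/top11.png

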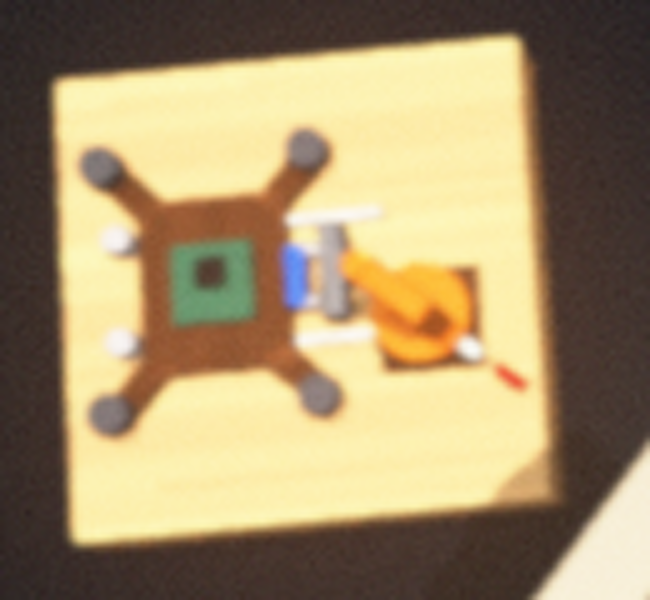

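View pics/scene11.png

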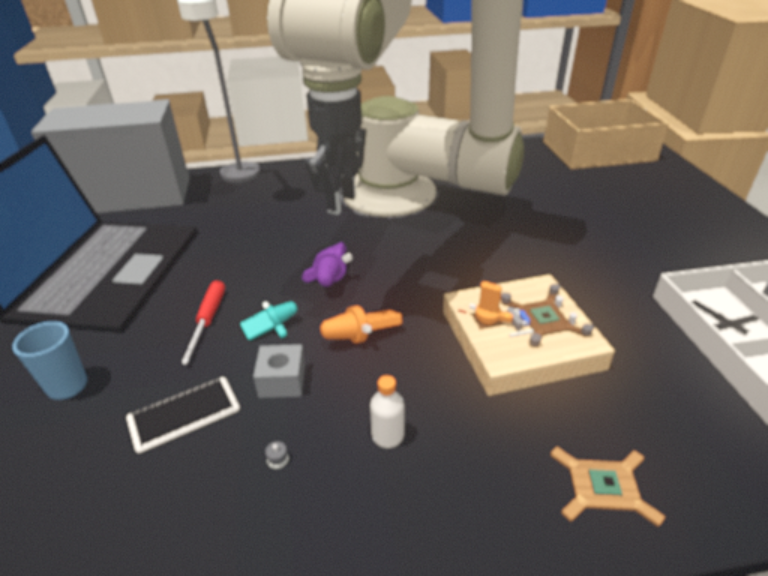

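The top view shows the pointer (468,348) collinear with the red line (512,377), the arm against the jaw (335,270), the pad on the frame, and the frame against both pins (120,240)/(122,343). The bystanders look unmoved. One last numerical check.

```bash
python3 - <<'E'
from rig import cams
from h import *
s0=pickle.load(open('pics/top1_sil.pkl','rb'));p0=pickle.load(open('pics/top1.pkl','rb'))
p=cams.read_camera('top')
a=np.radians(4.9);R=np.array([[np.cos(a),np.sin(a)],[-np.sin(a),np.cos(a)]]);c=np.array([.5508,.1257])
def j(P): return (P[:,:2]-c)@R.T*1000
for q in ['jaw','pad','frame','phone','screwdriver','glue','motor']:
    r=cams.silhouettes(q,p)
    A,_=cloud(p0,s0[q][0]['mask']);
    if not r: print(q,'none');continue
    B,_=cloud(p,r[0]['mask'])
    print(q,'med before',np.round(np.median(j(A),0),1),'after',np.round(np.median(j(B),0),1),'z95',np.percentile(A[:,2],95).round(3),np.percentile(B[:,2],95).round(3),'conf',r[0]['confidence'])
for nm,pp in (('b',p0),('a',p)):
    X,uv=cloud(pp);J=j(X);h=X[:,2]
    k=(abs(J[:,0]-2)<25)&(J[:,1]>-10)&(J[:,1]<60)&(h<.05)&(h>.04)
    A=np.c_[J[k],np.ones(k.sum())];s=np.linalg.lstsq(A,h[k]*1000,rcond=None)[0];print(nm,'plate tilt mm/mm',s[:2].round(4))
    # jaw rows: points high between
    k=(abs(J[:,0]-2)<14)&(h>.052)&(J[:,1]>-40)&(J[:,1]<0);print('jaw y range',np.percentile(J[k,1],[5,50,95]).round(1))
E
```

```text
jaw med before [  1.  -21.8] after [ -13.2 -395. ] z95 0.059 0.047 conf 0.73
pad none
frame med before [ 2.  32.1] after [ 1.1 34.3] z95 0.056 0.057 conf 0.72
phone med before [  15.3 -538.2] after [  15.3 -539.4] z95 0.012 0.011 conf 0.62
screwdriver none
glue med before [ 119.8 -261.9] after [ 120.2 -261.9] z95 0.11 0.11 conf 0.7
motor med before [ 125.1 -414.2] after [ 126.2 -414.5] z95 0.022 0.023 conf 0.7
b plate tilt mm/mm [0.0143 0.0131]
jaw y range [-31.6 -25.   -3.5]
a plate tilt mm/mm [0.016 0.024]
jaw y range [-31.2 -19.2  -2.3]
```

```bash
python3 - <<'E'
from rig import job,env
print(job.hand_in(), env.get_obs()['time_s'])
E
```

```text
the job is handed in; nothing more can be done
the job is handed in; nothing more can be done
```

I took the small orange peg from the rack and set it in the jig's socket with its arm 8° clockwise of the jig's x axis, clear of the jaw. I felt the seat with the peg's origin about 10.5 mm above the deck. I then turned the peg 57° counter-clockwise while pressing at a measured 6.5–8.3 N, let go and backed off. The job was handed in after about 16 s of robot time.

**Last checks**
- **Peg:** its tab measures 53.7° in the world, against a 53.9° target for the red line. In the top view the pointer lines up with the line. The peg stands firm with the gripper away, its origin about 10 mm above the deck.
- **Jaw and frame:** by eye the arm is on the jaw, the pad is on the frame, and the frame sits against both pins. By depth, the jaw moved about 6 mm (7.7 mm expected) and the frame about 2 mm.
- **Bystanders:** the phone, glue and motor are within about 1 mm of where they started. In the scene picture the screwdriver also looks unmoved.

**Failed or disagreed**
- After the release, the detectors missed the pad and the screwdriver, and reported something else as the jaw.
- A rough top-camera reading from five red pixels put the red line at 53.0°.
- The fitted slope of the frame's plate rose by about 0.01 mm/mm along the jig's y, which I took to be depth noise; by eye it lies flat.
- The wrist's twist reading (moment about the vertical) did not have the sign I expected during the turn. I saw no slip of the peg in the grip in the wrist pictures.

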